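# Set up the cooling well for a small sample cup

## Robot

A 6-joint arm with a two-finger parallel gripper is mounted at the origin on the work surface. World frame = base frame: x ahead of the robot, y to its left, z up, the work surface at z = 0. Lengths are in m, angles in degrees, forces in N, time in s.
With the tool pointing down it reaches from about 0.3 to 0.75 m from the base axis. Payload 8.5 kg.
Tool frame: the origin (TCP) lies between the finger pads; the fingertips stand env.finger_overhang ahead of it and the grasp point (between the pads) lies 2 mm behind it (env.finger_overhang is the distance from the TCP to the fingertips, in m); z points along the fingers, y is the line along which they close (so a half turn about z gives the same grasp; the last joint's range is limited). The gripper opens to 85 mm and grips with 20 to 120 N. Pads are 22 mm wide; open, the fingers measure 114 mm over their backs; the gripper's body (76 mm by 85 mm) begins 54 mm behind the grasp point. The pads swing forward as they close: fully open they stand 13 mm farther back than shut.
Start: joints at [-82.523, 21.807, 74.336, -0, 83.858, -12.336], TCP at [0.186, -0.517, 0.248] pointing down, gripper open.
Joint ranges: [-178.18, 178.18], [-50.72, 133.34], [12.68, 142.11], [-81.47, 261.47], [9.98, 163.14], [-165.26, 165.26]. Speed limits (degrees/s): [136.94, 136.94, 180, 180, 180, 180].

## Interface

Orientations are given as a 3x3 rotation matrix whose columns are the frame's x, y, z axes.
In Python, from rig import env gives the robot as it stands. The module is installed in compiled form; this text tells all that it offers.
- The arm moves only by the tool jog_arm, never from a script. Its arguments are lists of equal length, an entry for each row: "hand": the finger opening in m, from 0 to 0.0854; "travel": the shift along the world's x, y, z in m, a list of three; "yaw": the turn about the world's z in rad. A call has exactly 5 rows; each row shifts and turns the commanded pose from where the row before left it; what a row does not reach is not made up. A row lasts 1/8 s, in which the tool goes at most 62.5 mm and 10.7 degrees, less where a joint would pass 70% of its speed; a pose out of reach is approached as far as the arm can. A call is refused whole if a number of a shift passes 0.0625 or a number of a turn 0.188, either way. A call with a gripper value outside its range is refused whole. The fingers move at their own pace and stop on an object; "grip_force" is the grip in N (left out, the last holds). Time passes only in rows, so rows that do not move let the fingers close, or fill a call up. It gives the time, the measured TCP pose, the force, the opening and the grip force at its end, in the units of the state.
- env.observe(): the state, without advancing time (a new reading comes with each control period).
- env.get_image(name): name is "scene" or "top" or "wrist"; returns the picture (420x560x3 uint8, red, green, blue); there is no depth.
- env.calibration(name): a dict with "fx", "fy", "cx", "cy" (pixels), "k1" (the pictures are not rectified: a ray, as slopes to the right and down, at radius r is drawn at 1 + k1 r^2 times it, then the intrinsics apply), "position" and "rotation" of the camera in the world; the wrist camera has in their place "hand_eye" (4x4, takes a point from camera to tool coordinates, whose origin is the TCP and whose axes are the flange's). Camera axes: x right, y down, z forward; pixel columns grow to the right and rows downward; lengths in m; the calibration is good to about 2 mm. A picture is of the moment at which its call begins: read the wrist's pose just before it. calibration takes no time and is no camera call.
- env.close_job(): hands the job in; it is judged then, once.
The state is a dict: "time_s": time; "q": joint angles; "qvel": joint speeds; "joint_efforts": joint torques, N m; "position": TCP position; "tool_rot": TCP orientation; "ft_force": force on the tool from outside, world axes, zero at the start; "wrist_torque": the same for the moment, N m; "grip_width": finger opening in m; "gripper_force": force on a finger pad.
Only numpy, scipy, OpenCV 4.12 (cv2) and the standard library are available. Lean on these libraries where they do the work, as an engineer would, in place of code of your own. Each camera call takes 0.05 s, during which the arm holds its last target. There are 200 camera calls.

## Task

Set up the metal cooling block for a small sample cup: put the wide adapter into the block's round well, then the narrow adapter into the wide one, then the white cup into the narrow adapter, and last the knobbed cover over the cup, in that order. Each piece must sit upright and fully home in the one below before the next is added, and at the end all stand released and still. Do not knock over or shove aside the vial, the serum bottle, the dish or the reagent jar standing about.

Things in the scene. Friction and masses are not known exactly. Their poses are not given: they have to be found in the camera images.
- block: Fixed aluminium cooling block, 90 x 90 mm, 50 mm high, small dark display on its -x face (its own x). Origin: centre of its underside; z up. A round well 56 mm in diameter and 32 mm deep opens in the centre of its top, straight above the origin.
- wide_adapter: Loose aluminium adapter, widest round piece, upright, 130 g, 56 mm high. Origin: underside centre; z up its axis. Solid tapered foot 24 mm high (diameter 40 at bottom, 51 at top), then a straight collar 62 mm in diameter up to the top: grip it there. Bore in the collar 44 mm wide, 32 deep. Seated, its collar rests on the block's top, origin 26 mm above the block's.
- narrow_adapter: Loose aluminium adapter, same shape but narrower, upright, 90 g, 56 mm high. Origin: underside centre; z up its axis. Solid foot 24 mm high (diameter 27 at bottom, 37 at top), then a straight collar 51 mm in diameter: grip it there. Bore 35 mm wide, 32 deep. Seated, its collar rests on the wide adapter's rim, origin 32 mm above that one's.
- cup: Loose white plastic cup, empty, upright, 40 g, 56 mm high. Origin: underside centre; z up its axis. Solid foot 24 mm high (diameter 21 at bottom, 29 at top), then a collar 42 mm in diameter, narrowing to 39 in the top 4 mm; wall 4 mm: grip the collar from outside. Seated, its collar rests on the narrow adapter's rim, origin 32 mm above that one's.
- cover: Loose dark grey plastic cover, open side down, 50 g, 47 mm high. Origin: centre of its open underside; z up its axis. Round cap 55 mm in diameter, 17 high, hollow below (50 mm wide, 12 deep); on top a round knob 20 to 22 mm in diameter, from 17 to 47 mm height: grip it there. Fully down, its roof rests on the cup's rim, origin 44 mm above the cup's.
- vial: Bystander: small capped amber vial, 24 mm diameter, 45 mm high, standing upright. Origin: centre of its underside. Leave it alone.
- serum_bottle: Bystander: capped clear glass bottle, 42 mm diameter, 60 mm high, standing upright. Origin: centre of its underside. Leave it alone.
- dish: Bystander: flat closed white dish, 64 mm diameter, 16 mm high. Origin: centre of its underside. Leave it alone.
- reagent_jar: Bystander: white jar with black lid, 60 mm diameter, 85 mm high, standing upright. Origin: centre of its underside. Leave it alone.

How it is judged:
By the outcome, as a careful person would: the job done as asked, in the order asked, and still so for the second after the job is handed in, with the robot touching nothing.
It also fails if it takes over 141 s, if anything falls off the work surface, if the arm or the gripper's body presses on something with over 40 N, if the wrist force passes 120 N, or if a joint passes its speed limit or range.

## Working session

There is one attempt and no reset: what is moved stays moved. The work goes in short steps, Python scripts to look and compute and a tool call to move; the robot and the scene stay as the last step left them, time stands still between calls to the robot, and variables do not carry over. Pictures are saved under pics/ and viewed, at most 14 in all, crops included, and the job is handed in when it is done.

Besides the shell and the picture viewer there is one more tool, called after ">>>" as name(argument=value, ...), one argument or row to a line, values as JSON. jog_arm: Moves the arm, as the interface text tells. Its arguments: {"type":"object","properties":{"hand":{"type":"array"},"travel":{"type":"array"},"yaw":{"type":"array"},"grip_force":{"type":"number"}},"required":["hand","travel","yaw"]}

```bash
mkdir -p pics; cat > h.py <<'E'
import numpy as np, cv2
from rig import env
def cap(n,f):
    im=env.get_image(n); cv2.imwrite('pics/'+f,im[:,:,::-1]); return im
def ray(n,u,v,st=None):
    c=env.calibration(n); xd=np.array([(u-c['cx'])/c['fx'],(v-c['cy'])/c['fy']]); x=xd.copy()
    for _ in range(30): x=xd/(1+c['k1']*(x@x))
    d=np.array([x[0],x[1],1.])
    if n=='wrist':
        st=st or env.observe(); H=np.array(c['hand_eye']); R=np.array(st['tool_rot']); p=np.array(st['position'])
        return p+R@H[:3,3], R@H[:3,:3]@d
    return np.array(c['position']), np.array(c['rotation'])@d
def at(n,u,v,z,st=None):
    o,d=ray(n,u,v,st); return (o+d*(z-o[2])/d[2]).round(4)
def proj(n,P,st=None):
    c=env.calibration(n)
    if n=='wrist':
        st=st or env.observe(); H=np.array(c['hand_eye']); R=np.array(st['tool_rot'])
        o=np.array(st['position'])+R@H[:3,3]; R=R@H[:3,:3]
    else: o=np.array(c['position']); R=np.array(c['rotation'])
    q=(np.atleast_2d(P)-o)@R; x=q[:,:2]/q[:,2:]; x=x*(1+c['k1']*(x**2).sum(1,keepdims=True))
    return x*[c['fx'],c['fy']]+[c['cx'],c['cy']]
E
python3 - <<'E'
from h import *
a=cap('top','top.png');b=cap('scene','scene.png')
print(env.finger_overhang)
for n in('top','scene','wrist'):print(n,env.calibration(n))
print(env.observe())
E
```

```text
0.017
top {'fx': 407.6304932166752, 'fy': 407.6304932166752, 'cx': 280.5761802796826, 'cy': 213.3633409636361, 'k1': -0.026686042146540218, 'position': array([0.41520164, 0.09664362, 1.0888021 ]), 'rotation': array([[ 0.00747279, -0.99029622,  0.13877161],
       [-0.99996712, -0.00783728, -0.00208034],
       [ 0.00314775, -0.1387515 , -0.99032223]])}
scene {'fx': 385.27148290314045, 'fy': 385.27148290314045, 'cx': 282.0350135379084, 'cy': 214.24986659983495, 'k1': -0.03566732917059267, 'position': array([ 0.87311421, -0.44571832,  0.49298235]), 'rotation': array([[ 0.87742102,  0.26487397, -0.39996766],
       [ 0.47964998, -0.49874636,  0.72193349],
       [-0.00826102, -0.8252841 , -0.56465733]])}
wrist {'fx': 371.52489321185027, 'fy': 371.52489321185027, 'cx': 277.6048994551126, 'cy': 209.85337324255667, 'k1': -0.07116219134032556, 'hand_eye': array([[-8.90727487e-04, -9.64987758e-01, -2.62293412e-01,
         6.65801368e-02],
       [ 9.99999601e-01, -8.76383741e-04, -1.71668629e-04,
         7.13329910e-04],
       [-6.42115570e-05, -2.62293461e-01,  9.64988153e-01,
        -1
[... 210 characters left out ...]
8593164e+01, -1.23360642e+01]), 'qvel': array([-0.08519696,  0.00960968, -0.16076204, -0.00440137,  0.00567247,
        0.0282088 ]), 'joint_efforts': array([ 3.29749309e-03, -4.49222124e+01, -2.31655204e+01, -1.64674780e-04,
        3.69835980e-03, -5.47748684e-06]), 'position': array([ 0.18638606, -0.51720981,  0.24777518]), 'tool_rot': array([[ 9.40800188e-01,  3.38961602e-01, -1.96932439e-04],
       [ 3.38961562e-01, -9.40799319e-01,  1.30422475e-03],
       [ 2.56808208e-04, -1.29376742e-03, -9.99999130e-01]]), 'ft_force': array([0.51531894, 0.72519702, 0.43326054]), 'wrist_torque': array([ 0.00689622,  0.02106279, -0.01177267]), 'gripper_force': 0.0, 'grip_width': 0.08558666976884995}
```

View pics/top.png

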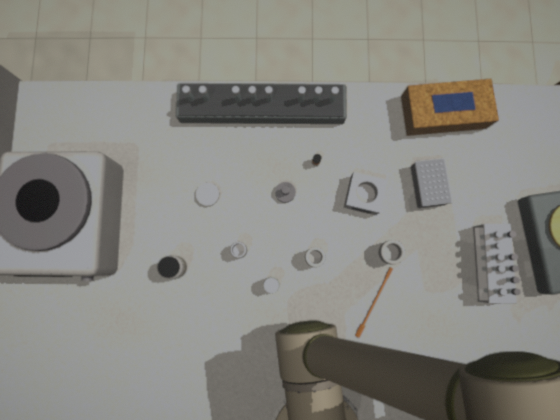

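View pics/scene.png

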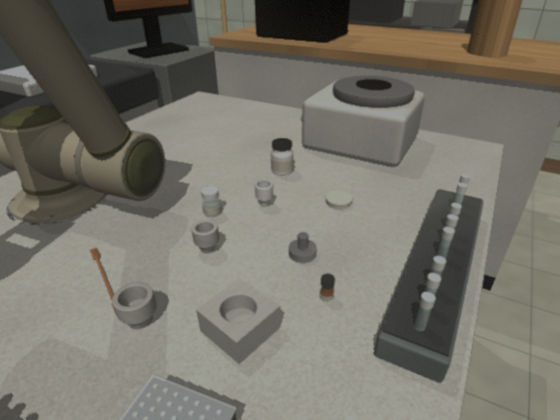

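Top view: the wide adapter is at about (391,253), the narrow adapter (314,258), the cup (238,251), the cover (285,192), and the well (367,192). The bystanders are the bottle (271,286), vial (317,159), dish (207,194) and jar (171,267). The scene view agrees.

```bash
python3 - <<'E'
from h import *
for k,u,v,z in [('well',368,191,.05),('wide',391,252,.056),('narrow',314.5,257,.056),('cup',238,250,.056),('cover knob',284.5,190,.047),('serum',271,284,.06),('vial',317,158,.045)]: print(k,at('top',u,v,z))
for k,u,v,z in [('well',238,309,.05),('wide',134,299,.056),('narrow',206,231,.056),('cup',264,188,.056),('knob',303,237,.047)]: print(k,at('scene',u,v,z))
im=cv2.imread('pics/top.png')[130:320,150:430]; cv2.imwrite('pics/tc.png',cv2.resize(im,None,fx=2.85,fy=2.85,interpolation=cv2.INTER_CUBIC))
E
```

```text
well [ 0.6212 -0.1323  0.05  ]
wide [ 0.4633 -0.1859  0.056 ]
narrow [0.4495 0.0081 0.056 ]
cup [0.4656 0.2014 0.056 ]
cover knob [0.6226 0.0847 0.047 ]
serum [0.3816 0.117  0.06  ]
vial [ 7.097e-01 -5.000e-04  4.500e-02]
well [ 0.6218 -0.1316  0.05  ]
wide [ 0.4734 -0.1957  0.056 ]
narrow [ 0.4632 -0.004   0.056 ]
cup [0.4782 0.1852 0.056 ]
knob [0.6286 0.0764 0.047 ]
```

View pics/tc.png

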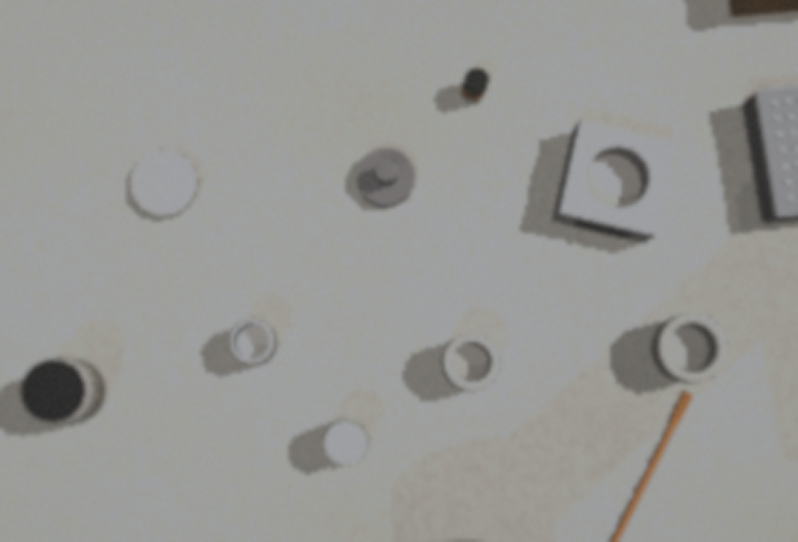

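The crop confirms the centres to about 1 px. I'm moving above the wide adapter.

>>> jog_arm(
  hand=[0.085,0.085,0.085,0.085,0.085],
  travel=[
    [0.028,0.033,0],
    [0.028,0.033,0],
    [0.028,0.033,0],
    [0.028,0.033,0],
    [0.028,0.033,0],
  ],
  yaw=[0,0,0,0,0],
  grip_force=40,
)

```text
time_s: 0.72
position: [0.3271, -0.3512, 0.2481]
tool_rot: [[0.941, 0.339, -0.0], [0.339, -0.941, 0.0], [-0.0, -0.001, -1.0]]
ft_force: [0.1, -0.5, -0.2]
grip_width: 0.0847
gripper_force: 0.0
```

>>> jog_arm(
  hand=[0.085,0.085,0.085,0.085,0.085],
  travel=[
    [0.028,0.033,0],
    [0.028,0.033,-0.02],
    [0.028,0.033,-0.02],
    [0.028,0.033,-0.02],
    [0.025,0.034,-0.02],
  ],
  yaw=[0,0,0,0,0],
)

```text
time_s: 1.35
position: [0.4641, -0.1852, 0.1675]
tool_rot: [[0.941, 0.339, -0.0], [0.339, -0.941, 0.0], [-0.0, -0.0, -1.0]]
ft_force: [-0.3, -0.3, 0.3]
grip_width: 0.0847
gripper_force: 0.0
```

>>> jog_arm(
  hand=[0.085,0.085,0.085,0.085,0.085],
  travel=[
    [0,0,0],
    [0,0,0],
    [0,0,0],
    [0,0,0],
    [0,0,0],
  ],
  yaw=[0,0,0,0,0],
)

```text
time_s: 1.98
position: [0.4633, -0.1869, 0.1685]
tool_rot: [[0.941, 0.338, 0.0], [0.338, -0.941, -0.0], [0.0, 0.0, -1.0]]
ft_force: [-1.0, -0.5, -0.6]
grip_width: 0.085
gripper_force: 0.0
```

```bash
python3 - <<'E'
from h import *
print(env.observe()['position']);cap('wrist','w1.png')
E
```

```text
[ 0.46325038 -0.18685799  0.16851288]
```

View pics/w1.png

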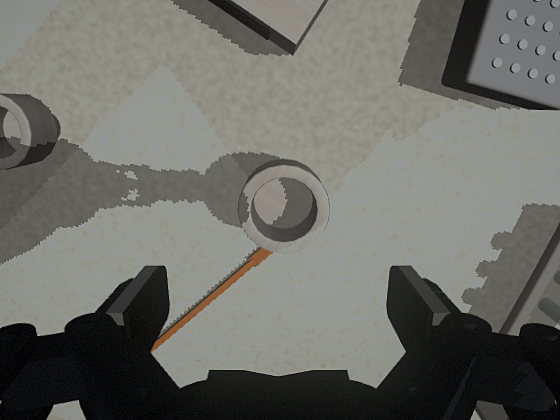

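Wrist view: the rim is centred at about (285,208), outer edges 241 to 329 and 165 to 252. The orange stick lies in front, clear of the finger lines.

```bash
python3 - <<'E'
from h import *
print(at('wrist',285,208.5,.056)); t=np.arange(0,6.28,.7)
for c in ([.4633,-.1859],):
  print(proj('wrist',np.c_[c[0]+.031*np.cos(t),c[1]+.031*np.sin(t),0*t+.056]).mean(0))
E
```

```text
[ 0.4679 -0.191   0.056 ]
[275.47049138 211.38649082]
```

>>> jog_arm(
  hand=[0.085,0.085,0.085,0.085,0.085],
  travel=[
    [0.0045,-0.004,-0.03],
    [0,0,-0.03],
    [0,0,-0.03],
    [0,0,-0.02],
    [0,0,-0.0145],
  ],
  yaw=[0,0,0,0,0],
)

```text
time_s: 2.65
position: [0.4678, -0.1905, 0.043]
tool_rot: [[0.941, 0.339, -0.0], [0.339, -0.941, 0.0], [-0.0, -0.0, -1.0]]
ft_force: [0.3, 0.4, 0.7]
grip_width: 0.0847
gripper_force: 0.0
```

>>> jog_arm(
  hand=[0.085,0.05,0.05,0.05,0.05],
  travel=[
    [0,0,0],
    [0,0,0],
    [0,0,0],
    [0,0,0],
    [0,0,0],
  ],
  yaw=[0,0,0,0,0],
)

```text
time_s: 3.28
position: [0.4683, -0.1907, 0.0448]
tool_rot: [[0.941, 0.339, 0.002], [0.339, -0.941, -0.001], [0.001, 0.002, -1.0]]
ft_force: [-0.2, 1.2, 5.7]
grip_width: 0.0596
gripper_force: 44.0
```

>>> jog_arm(
  hand=[0.05,0.05,0.05,0.05,0.05],
  travel=[
    [0,0,0],
    [0,0,0],
    [0,0,0.02],
    [0,0,0.04],
    [0,0,0.04],
  ],
  yaw=[0,0,0,0,0],
)

```text
time_s: 3.9
position: [0.4677, -0.1903, 0.145]
tool_rot: [[0.941, 0.339, -0.0], [0.339, -0.941, 0.0], [-0.0, -0.0, -1.0]]
ft_force: [0.7, -0.1, -1.9]
grip_width: 0.0598
gripper_force: 43.8
```

>>> jog_arm(
  hand=[0.05,0.05,0.05,0.05,0.05],
  travel=[
    [0.03,0.01,0.01],
    [0.03,0.01,0],
    [0.0,0.0,0],
    [0,0,0.0],
    [0,0,0.0],
  ],
  yaw=[0,0,0,0,0],
)

```text
time_s: 4.53
position: [0.5272, -0.1706, 0.1538]
tool_rot: [[0.941, 0.338, -0.001], [0.338, -0.941, 0.0], [-0.0, -0.0, -1.0]]
ft_force: [-0.6, -0.4, -0.6]
grip_width: 0.0595
gripper_force: 44.0
```

```bash
python3 - <<'E'
from h import *
print(env.observe()['position']);cap('wrist','w2.png')
E
```

```text
[ 0.52721962 -0.17064494  0.15379458]
```

View pics/w2.png

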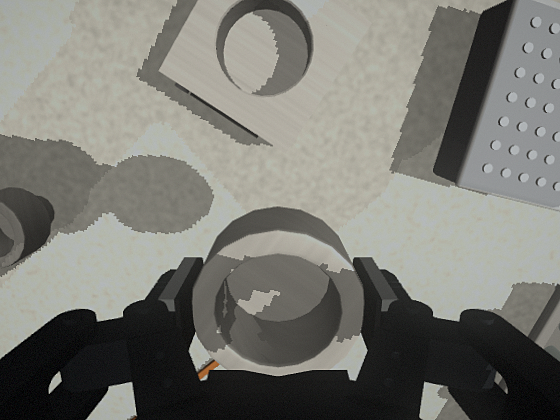

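Wrist view: the adapter is held upright, rim centred at about (278,299). The block's well is at about (265,46), with edges 217 and 313 and its bottom at 97.

```bash
cat >> h.py <<'E'
def tool(P,st=None):
    st=st or env.observe(); return (np.array(st['tool_rot']).T@(np.array(P)-st['position'])).round(4)
def ell(P): # bounding box of projected rim
    a=P; return np.r_[a.min(0),a.max(0)].round(1)
def circ(x,y,z,r):
    t=np.linspace(0,6.283,73); return np.c_[x+r*np.cos(t),y+r*np.sin(t),0*t+z]
E
python3 - <<'E'
from h import *
w=at('wrist',265,46,.05); zr=env.observe()['position'][2]+.0115
h=at('wrist',278,299,zr); print(w,h,tool(h))
print(ell(proj('wrist',circ(*w,.028))), ell(proj('wrist',circ(*h,.031))), ell(proj('wrist',circ(*h,.022))))
print(ell(proj('wrist',circ(.6212,-.1323,.05,.028))))
E
```

```text
[ 0.6215 -0.1299  0.05  ] [ 0.5314 -0.1701  0.1654] [ 0.004   0.0008 -0.0115]
[216.7  -5.8 313.4  95.9] [187.4 211.7 368.7 374.4] [213.7 238.4 342.4 353.8]
[220.5  -3.7 317.1  97.7]
```

```bash
python3 - <<'E'
from h import *
from scipy.optimize import least_squares
g=cv2.cvtColor(cv2.imread('pics/w2.png'),6)
for v in (290,300,310): print(v,list(zip(range(185,245,2),g[v,185:245:2])),list(zip(range(320,372,2),g[v,320:372:2])))
print([(v,g[v,278]) for v in range(205,372,3)])
a=cv2.resize(cv2.imread('pics/w1.png')[150:265,225:345],None,fx=3.3,fy=3.3); b=cv2.resize(cv2.imread('pics/w2.png')[195:385,180:380],None,fx=2,fy=2)
c=np.zeros((380,800,3),np.uint8); c[:a.shape[0],:a.shape[1]]=a[:380]; c[:b.shape[0],400:]=b; cv2.imwrite('pics/c3.png',c)
E
```

```text
290 [(185, np.uint8(33)), (187, np.uint8(31)), (189, np.uint8(30)), (191, np.uint8(24)), (193, np.uint8(96)), (195, np.uint8(105)), (197, np.uint8(106)), (199, np.uint8(104)), (201, np.uint8(102)), (203, np.uint8(103)), (205, np.uint8(102)), (207, np.uint8(102)), (209, np.uint8(102)), (211, np.uint8(98)), (213, np.uint8(102)), (215, np.uint8(100)), (217, np.uint8(103)), (219, np.uint8(56)), (221, np.uint8(55)), (223, np.uint8(53)), (225, np.uint8(99)), (227, np.uint8(56)), (229, np.uint8(100)), (231, np.uint8(105)), (233, np.uint8(104)), (235, np.uint8(103)), (237, np.uint8(103)), (239, np.uint8(105)), (241, np.uint8(103)), (243, np.uint8(103))] [(320, np.uint8(104)), (322, np.uint8(107)), (324, np.uint8(108)), (326, np.uint8(110)), (328, np.uint8(58)), (330, np.uint8(55)), (332, np.uint8(56)), (334, np.uint8(55)), (336, np.uint8(52)), (338, np.uint8(105)), (340, np.uint8(103)), (342, np.uint8(102)), (344, np.uint8(103)), (346, np.uint8(102)), (348, np.uint8(103)), (350, np.uint8(104)), (352, np.uint8(108)), (354, np.uint8(105)), (356, np.uint8(107)), (358, np.uint8(106)), (360, np.u
[... 3037 characters left out ...]
int8(105)), (277, np.uint8(102)), (280, np.uint8(104)), (283, np.uint8(106)), (286, np.uint8(107)), (289, np.uint8(106)), (292, np.uint8(174)), (295, np.uint8(184)), (298, np.uint8(105)), (301, np.uint8(106)), (304, np.uint8(103)), (307, np.uint8(106)), (310, np.uint8(102)), (313, np.uint8(103)), (316, np.uint8(102)), (319, np.uint8(104)), (322, np.uint8(67)), (325, np.uint8(73)), (328, np.uint8(74)), (331, np.uint8(74)), (334, np.uint8(76)), (337, np.uint8(76)), (340, np.uint8(73)), (343, np.uint8(73)), (346, np.uint8(73)), (349, np.uint8(76)), (352, np.uint8(75)), (355, np.uint8(73)), (358, np.uint8(73)), (361, np.uint8(73)), (364, np.uint8(81)), (367, np.uint8(140)), (370, np.uint8(164))]
```

View pics/c3.png

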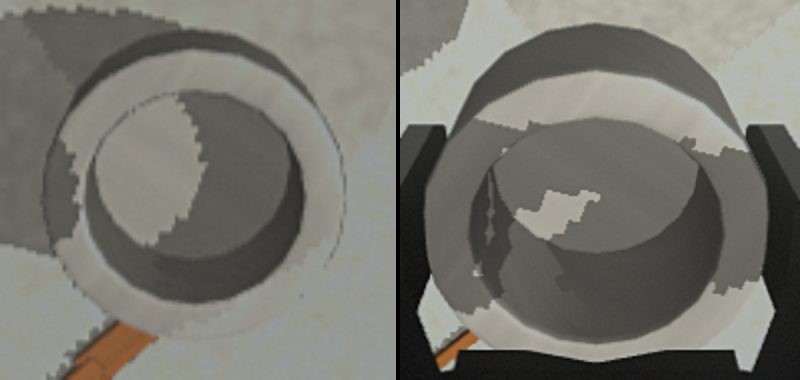

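The held rim's bore spans (214–341, 254–366), so its centre is about (278,312). The piece is essentially centred on the TCP.

```bash
python3 - <<'E'
from h import *
zr=env.observe()['position'][2]+.0115
for v in (312,314): 
  h=at('wrist',278,v,zr); print(tool(h),ell(proj('wrist',circ(*h,.022))))
E
```

```text
[-0.001   0.0008 -0.0115] [214.5 252.8 341.7 365.3]
[-0.0017  0.0008 -0.0115] [214.4 254.8 341.4 367. ]
```

>>> jog_arm(
  hand=[0.05,0.05,0.05,0.05,0.05],
  travel=[
    [0.032,0.014,0],
    [0.032,0.014,0],
    [0.031,0.0135,-0.02],
    [0,0,-0.029],
    [0,0,0],
  ],
  yaw=[0,0,0,0,0],
)

```text
time_s: 5.2
position: [0.6217, -0.1287, 0.1028]
tool_rot: [[0.941, 0.339, -0.005], [0.339, -0.941, 0.002], [-0.004, -0.003, -1.0]]
ft_force: [-0.0, -0.4, -1.1]
grip_width: 0.0597
gripper_force: 43.8
```

>>> jog_arm(
  hand=[0.05,0.05,0.05,0.05,0.05],
  travel=[
    [0,0,-0.01],
    [0,0,-0.01],
    [0,0,-0.006],
    [0,0,-0.004],
    [0,0,0],
  ],
  yaw=[0,0,0,0,0],
)

```text
time_s: 5.82
position: [0.6229, -0.1289, 0.0747]
tool_rot: [[0.941, 0.339, -0.0], [0.339, -0.941, 0.0], [-0.0, -0.0, -1.0]]
ft_force: [-0.9, 0.4, -1.6]
grip_width: 0.0595
gripper_force: 43.9
```

>>> jog_arm(
  hand=[0.05,0.05,0.05,0.05,0.05],
  travel=[
    [0,0,-0.0015],
    [0,0,-0.0015],
    [0,0,-0.001],
    [0,0,0],
    [0,0,0],
  ],
  yaw=[0,0,0,0,0],
)

```text
time_s: 6.45
position: [0.6229, -0.1289, 0.0709]
tool_rot: [[0.941, 0.339, 0.0], [0.339, -0.941, -0.0], [0.0, 0.0, -1.0]]
ft_force: [0.3, 0.0, -1.3]
grip_width: 0.0597
gripper_force: 43.9
```

>>> jog_arm(
  hand=[0.05,0.05,0.05,0.05,0.05],
  travel=[
    [0,0,-0.001],
    [0,0,-0.0005],
    [0,0,0],
    [0,0,0],
    [0,0,0],
  ],
  yaw=[0,0,0,0,0],
)

```text
time_s: 7.08
position: [0.623, -0.1289, 0.0708]
tool_rot: [[0.941, 0.339, 0.001], [0.339, -0.941, -0.001], [0.001, 0.001, -1.0]]
ft_force: [-5.2, 1.2, 9.0]
grip_width: 0.0594
gripper_force: 45.2
```

>>> jog_arm(
  hand=[0.085,0.085,0.085,0.085,0.085],
  travel=[
    [0,0,0],
    [0,0,0],
    [0,0,0],
    [0,0,0],
    [0,0,0],
  ],
  yaw=[0,0,0,0,0],
)

```text
time_s: 7.7
position: [0.6229, -0.129, 0.0692]
tool_rot: [[0.941, 0.339, -0.0], [0.339, -0.941, 0.0], [-0.0, -0.0, -1.0]]
ft_force: [-0.2, -0.8, 0.7]
grip_width: 0.0851
gripper_force: 0.0
```

>>> jog_arm(
  hand=[0.085,0.085,0.085,0.085,0.085],
  travel=[
    [0,0,0.03],
    [0,0,0.04],
    [0,0,0.03],
    [0,0,0.02],
    [0,0,0],
  ],
  yaw=[0,0,0,0,0],
)

```text
time_s: 8.32
position: [0.6234, -0.1291, 0.1907]
tool_rot: [[0.941, 0.339, 0.003], [0.339, -0.941, -0.001], [0.002, 0.002, -1.0]]
ft_force: [-0.4, 0.1, 0.1]
grip_width: 0.085
gripper_force: 0.0
```

```bash
python3 - <<'E'
from h import *
s=env.observe();print(s['position']);im=cap('wrist','w3.png');cv2.imwrite('pics/w3c.png',im[:300,130:430,::-1].repeat(2,0).repeat(2,1))
z=.082
for c in [(.6219,-.1300)]: print(ell(proj('wrist',circ(*c,z,.022),s)),ell(proj('wrist',circ(*c,z,.031),s)))
E
```

```text
[ 0.62335994 -0.12911348  0.19068443]
[243.3 184.1 310.2 248.4] [229.6 170.1 323.9 260.9]
```

View pics/w3c.png

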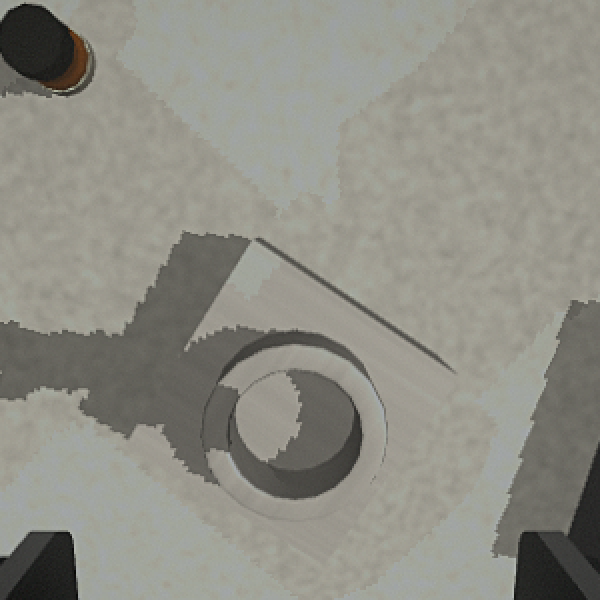

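The wide adapter sits upright and home: its bore at (244–310, 185–250) matches the seated prediction, and contact came at the expected height. Next is the narrow adapter.

>>> jog_arm(
  hand=[0.085,0.085,0.085,0.085,0.085],
  travel=[
    [-0.034,0.027,0],
    [-0.034,0.027,0],
    [-0.034,0.027,0],
    [-0.034,0.027,-0.01],
    [-0.034,0.027,-0.01],
  ],
  yaw=[0,0,0,0,0],
)

```text
time_s: 9.0
position: [0.4511, 0.007, 0.168]
tool_rot: [[0.941, 0.339, -0.002], [0.339, -0.941, 0.001], [-0.002, -0.001, -1.0]]
ft_force: [0.3, -0.0, -0.1]
grip_width: 0.0848
gripper_force: 0.0
```

>>> jog_arm(
  hand=[0.085,0.085,0.085,0.085,0.085],
  travel=[
    [0,0,0],
    [0,0,0],
    [0,0,0],
    [0,0,0],
    [0,0,0],
  ],
  yaw=[0,0,0,0,0],
)

```text
time_s: 9.62
position: [0.4532, 0.0058, 0.1692]
tool_rot: [[0.941, 0.339, -0.0], [0.339, -0.941, 0.0], [-0.0, -0.0, -1.0]]
ft_force: [-0.5, -0.1, 0.8]
grip_width: 0.0853
gripper_force: 0.0
```

```bash
python3 - <<'E'
from h import *
s=env.observe();print(s['position']);im=cap('wrist','w4.png');cv2.imwrite('pics/w4c.png',im[100:400,130:430,::-1].repeat(2,0).repeat(2,1))
p=s['position'];print(ell(proj('wrist',circ(p[0],p[1],.056,.0175),s)))
E
```

```text
[0.45316638 0.00583017 0.16923672]
[250.4 186.6 302.8 237.1]
```

View pics/w4c.png

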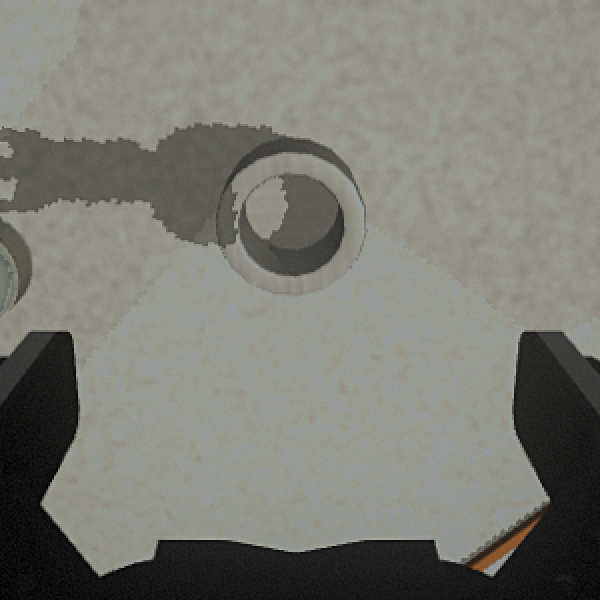

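Bore at (249–302, 186–238) against a predicted (250–303, 187–237), so it is centred within 1 mm. Picking it up.

>>> jog_arm(
  hand=[0.085,0.085,0.085,0.085,0.085],
  travel=[
    [-0.0007,0.0005,-0.03],
    [0,0,-0.03],
    [0,0,-0.03],
    [0,0,-0.02],
    [0,0,-0.0147],
  ],
  yaw=[0,0,0,0,0],
)

```text
time_s: 10.3
position: [0.4522, 0.0065, 0.0438]
tool_rot: [[0.941, 0.339, -0.001], [0.339, -0.941, 0.0], [-0.001, -0.0, -1.0]]
ft_force: [-0.4, -0.4, 0.2]
grip_width: 0.085
gripper_force: 0.0
```

>>> jog_arm(
  hand=[0.085,0.04,0.04,0.04,0.04],
  travel=[
    [0,0,0],
    [0,0,0],
    [0,0,0],
    [0,0,0],
    [0,0,0],
  ],
  yaw=[0,0,0,0,0],
)

```text
time_s: 10.92
position: [0.4526, 0.0065, 0.0455]
tool_rot: [[0.941, 0.339, 0.002], [0.339, -0.941, -0.0], [0.002, 0.001, -1.0]]
ft_force: [-1.4, -0.6, 6.7]
grip_width: 0.0503
gripper_force: 40.5
```

>>> jog_arm(
  hand=[0.04,0.04,0.04,0.04,0.04],
  travel=[
    [0,0,0],
    [0,0,0],
    [0,0,0.02],
    [0,0,0.05],
    [0,0,0.05],
  ],
  yaw=[0,0,0,0,0],
)

```text
time_s: 11.55
position: [0.4519, 0.0066, 0.1664]
tool_rot: [[0.941, 0.339, -0.0], [0.339, -0.941, 0.0], [-0.0, -0.0, -1.0]]
ft_force: [0.5, -0.9, -0.5]
grip_width: 0.0502
gripper_force: 42.0
```

>>> jog_arm(
  hand=[0.04,0.04,0.04,0.04,0.04],
  travel=[
    [0.034,-0.027,0],
    [0.034,-0.027,0],
    [0.034,-0.027,0],
    [0.034,-0.027,0],
    [0.0325,-0.0275,0],
  ],
  yaw=[0,0,0,0,0],
)

```text
time_s: 12.18
position: [0.6216, -0.1298, 0.165]
tool_rot: [[0.941, 0.339, 0.0], [0.339, -0.941, -0.0], [0.0, 0.0, -1.0]]
ft_force: [0.8, 0.0, -0.6]
grip_width: 0.0504
gripper_force: 42.0
```

>>> jog_arm(
  hand=[0.04,0.04,0.04,0.04,0.04],
  travel=[
    [0,0,0],
    [0,0,0],
    [0,0,-0.02],
    [0,0,0],
    [0,0,0],
  ],
  yaw=[0,0,0,0,0],
)

```text
time_s: 12.8
position: [0.6207, -0.1285, 0.1456]
tool_rot: [[0.941, 0.339, 0.001], [0.339, -0.941, -0.0], [0.001, 0.001, -1.0]]
ft_force: [-0.2, 0.3, -1.0]
grip_width: 0.0505
gripper_force: 42.0
```

```bash
python3 - <<'E'
from h import *
s=env.observe();p=s['position'];print(p,s['grip_width']);im=cap('wrist','w5.png');cv2.imwrite('pics/w5c.png',im[120:420,130:430,::-1].repeat(2,0).repeat(2,1))
print(ell(proj('wrist',circ(p[0],p[1],p[2]+.0115,.0175),s)))
E
```

```text
[ 0.62065872 -0.12853343  0.14560123] 0.050518633549509966
[225.  262.6 326.4 352.6]
```

View pics/w5c.png

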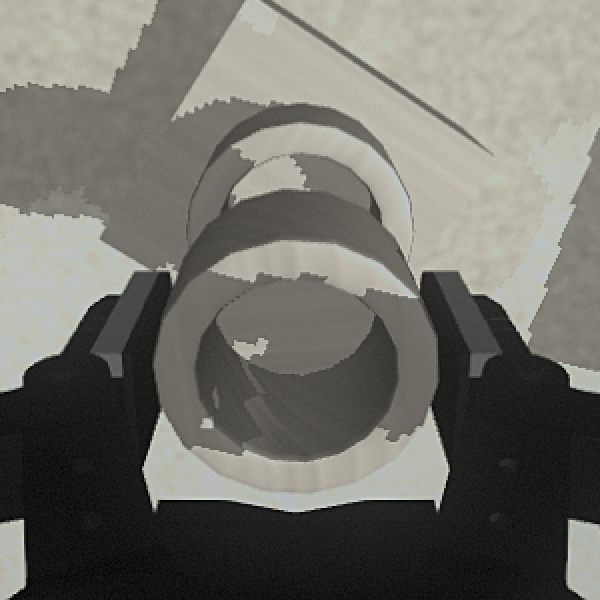

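The narrow adapter is held level (bore at (228–328, 258–351)) and lies within about 1 mm of the bore axis. Lowering.

>>> jog_arm(
  hand=[0.04,0.04,0.04,0.04,0.04],
  travel=[
    [0.0,0,-0.012],
    [0,0,-0.01],
    [0,0,-0.01],
    [0,0,-0.007],
    [0,0,0],
  ],
  yaw=[0,0,0,0,0],
)

```text
time_s: 13.48
position: [0.6205, -0.1289, 0.105]
tool_rot: [[0.941, 0.339, -0.001], [0.339, -0.941, 0.0], [-0.001, -0.001, -1.0]]
ft_force: [0.2, 0.4, -0.6]
grip_width: 0.0503
gripper_force: 42.0
```

>>> jog_arm(
  hand=[0.04,0.04,0.04,0.04,0.04],
  travel=[
    [0,0,-0.001],
    [0,0,-0.001],
    [0,0,-0.001],
    [0,0,0],
    [0,0,0],
  ],
  yaw=[0,0,0,0,0],
)

```text
time_s: 14.1
position: [0.6209, -0.129, 0.1036]
tool_rot: [[0.941, 0.339, 0.001], [0.339, -0.941, -0.001], [0.001, 0.001, -1.0]]
ft_force: [-2.0, 0.4, 5.6]
grip_width: 0.0505
gripper_force: 42.5
```

>>> jog_arm(
  hand=[0.04,0.085,0.085,0.085,0.085],
  travel=[
    [0,0,-0.0005],
    [0,0,0],
    [0,0,0],
    [0,0,0],
    [0,0,0],
  ],
  yaw=[0,0,0,0,0],
)

```text
time_s: 14.72
position: [0.6207, -0.1289, 0.102]
tool_rot: [[0.941, 0.339, -0.0], [0.339, -0.941, 0.0], [-0.0, -0.0, -1.0]]
ft_force: [0.8, 0.8, 0.1]
grip_width: 0.0848
gripper_force: 0.0
```

>>> jog_arm(
  hand=[0.085,0.085,0.085,0.085,0.085],
  travel=[
    [0,0,0.03],
    [0,0,0.04],
    [0,0,0.04],
    [0,0,0],
    [0,0,0],
  ],
  yaw=[0,0,0,0,0],
)

```text
time_s: 15.35
position: [0.6204, -0.1288, 0.2113]
tool_rot: [[0.941, 0.339, -0.001], [0.339, -0.941, 0.0], [-0.001, -0.001, -1.0]]
ft_force: [0.7, 0.2, -0.3]
grip_width: 0.0849
gripper_force: 0.0
```

```bash
python3 - <<'E'
from h import *
s=env.observe();print(s['position']);im=cap('wrist','w6.png');cv2.imwrite('pics/w6c.png',im[100:400,130:430,::-1].repeat(2,0).repeat(2,1))
print(ell(proj('wrist',circ(.6217,-.1297,.114,.0175),s)),ell(proj('wrist',circ(.6217,-.1297,.114,.0255),s)))
E
```

```text
[ 0.6203984  -0.12881538  0.21129427]
[250.7 190.2 306.7 243.9] [237.9 177.3 319.5 255.6]
```

View pics/w6c.png

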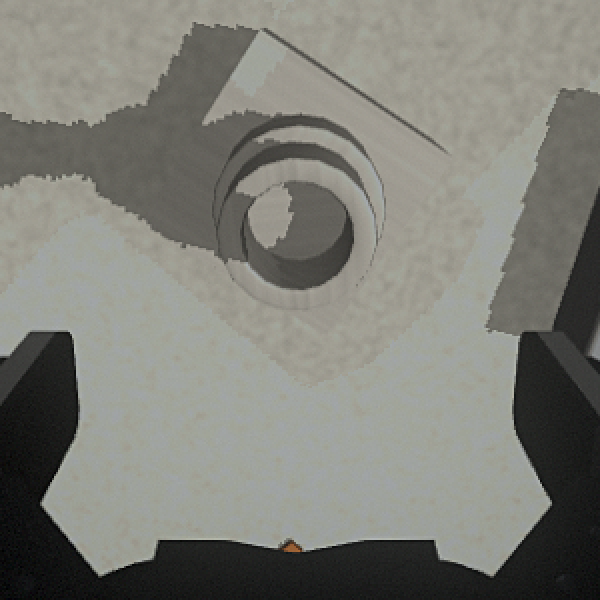

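The narrow adapter is home and upright: its bore at (251–307, 190–245) matches the prediction. Next is the cup.

>>> jog_arm(
  hand=[0.085,0.085,0.085,0.085,0.085],
  travel=[
    [-0.019,0.041,0],
    [-0.019,0.041,0],
    [-0.019,0.041,0],
    [-0.019,0.041,0],
    [-0.019,0.041,0],
  ],
  yaw=[0,0,0,0,0],
)

```text
time_s: 16.02
position: [0.5246, 0.0773, 0.211]
tool_rot: [[0.941, 0.339, -0.002], [0.339, -0.941, 0.0], [-0.002, -0.001, -1.0]]
ft_force: [0.3, 0.8, -0.8]
grip_width: 0.085
gripper_force: 0.0
```

>>> jog_arm(
  hand=[0.085,0.085,0.085,0.085,0.085],
  travel=[
    [-0.019,0.041,-0.012],
    [-0.019,0.041,-0.015],
    [-0.019,0.041,-0.015],
    [0,0,0],
    [0,0,0],
  ],
  yaw=[0,0,0,0,0],
)

```text
time_s: 16.65
position: [0.4688, 0.1988, 0.1697]
tool_rot: [[0.941, 0.339, -0.001], [0.339, -0.941, -0.0], [-0.001, 0.0, -1.0]]
ft_force: [0.3, -0.3, -0.5]
grip_width: 0.0847
gripper_force: 0.0
```

>>> jog_arm(
  hand=[0.085,0.085,0.085,0.085,0.085],
  travel=[
    [0,0,0],
    [0,0,0],
    [0,0,0],
    [0,0,0],
    [0,0,0],
  ],
  yaw=[0,0,0,0,0],
)

```text
time_s: 17.27
position: [0.4687, 0.199, 0.1701]
tool_rot: [[0.941, 0.339, 0.0], [0.339, -0.941, 0.0], [0.0, -0.0, -1.0]]
ft_force: [0.3, 0.9, -0.1]
grip_width: 0.0851
gripper_force: 0.0
```

```bash
python3 - <<'E'
from h import *
s=env.observe();print(s['position']);im=cap('wrist','w7.png');cv2.imwrite('pics/w7c.png',im[100:400,130:430,::-1].repeat(2,0).repeat(2,1))
p=s['position'];print(ell(proj('wrist',circ(p[0],p[1],.056,.0155),s)),ell(proj('wrist',circ(p[0],p[1],.056,.0195),s)))
E
```

```text
[0.46874014 0.19902636 0.17014765]
[253.5 189.3 299.8 233.9] [247.5 183.3 305.7 239.5]
```

View pics/w7c.png

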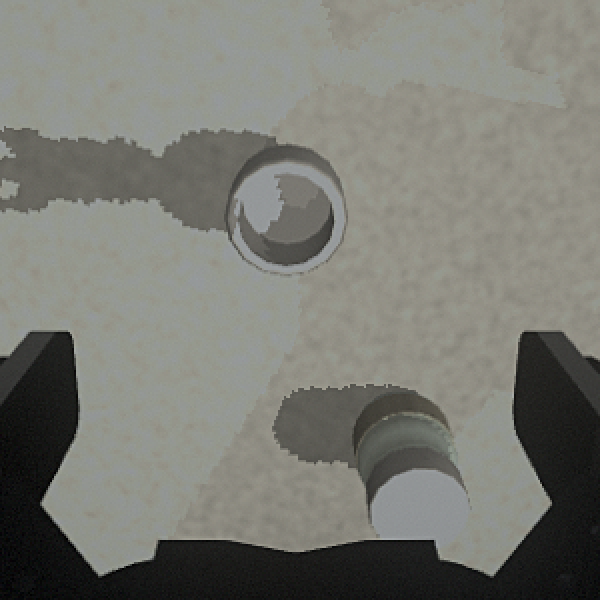

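Cup bore at (249–297, 187–233), which is about 2.5 mm from the TCP. The serum bottle is clear of the fingers. Correcting and grasping.

>>> jog_arm(
  hand=[0.085,0.085,0.085,0.085,0.085],
  travel=[
    [0.0003,0.0027,-0.03],
    [0,0,-0.03],
    [0,0,-0.03],
    [0,0,-0.02],
    [0,0,-0.0153],
  ],
  yaw=[0,0,0,0,0],
  grip_force=30,
)

```text
time_s: 17.95
position: [0.4689, 0.2018, 0.0439]
tool_rot: [[0.941, 0.339, -0.001], [0.339, -0.941, -0.0], [-0.001, -0.0, -1.0]]
ft_force: [0.2, -0.0, 0.5]
grip_width: 0.0851
gripper_force: 0.0
```

>>> jog_arm(
  hand=[0.085,0.03,0.03,0.03,0.03],
  travel=[
    [0,0,0],
    [0,0,0],
    [0,0,0],
    [0,0,0],
    [0,0,0],
  ],
  yaw=[0,0,0,0,0],
)

```text
time_s: 18.58
position: [0.4694, 0.2018, 0.0456]
tool_rot: [[0.941, 0.339, 0.001], [0.339, -0.941, 0.0], [0.001, 0.0, -1.0]]
ft_force: [-0.4, 0.7, 6.0]
grip_width: 0.0408
gripper_force: 30.0
```

>>> jog_arm(
  hand=[0.03,0.03,0.03,0.03,0.03],
  travel=[
    [0,0,0],
    [0,0,0],
    [0,0,0.05],
    [0,0,0.05],
    [0,0,0.055],
  ],
  yaw=[0,0,0,0,0],
)

```text
time_s: 19.2
position: [0.4685, 0.2017, 0.2013]
tool_rot: [[0.941, 0.339, -0.001], [0.339, -0.941, -0.0], [-0.001, -0.0, -1.0]]
ft_force: [0.9, 0.8, -0.6]
grip_width: 0.0406
gripper_force: 30.9
```

>>> jog_arm(
  hand=[0.03,0.03,0.03,0.03,0.03],
  travel=[
    [0.019,-0.041,0],
    [0.019,-0.041,0],
    [0.019,-0.041,0],
    [0.019,-0.041,0],
    [0.019,-0.041,0],
  ],
  yaw=[0,0,0,0,0],
)

```text
time_s: 19.82
position: [0.5643, -0.0046, 0.1998]
tool_rot: [[0.941, 0.339, -0.0], [0.339, -0.941, 0.0], [-0.0, -0.0, -1.0]]
ft_force: [0.1, 0.4, -0.9]
grip_width: 0.0409
gripper_force: 30.9
```

>>> jog_arm(
  hand=[0.03,0.03,0.03,0.03,0.03],
  travel=[
    [0.019,-0.042,0],
    [0.019,-0.042,0],
    [0.019,-0.042,0],
    [0,0,-0.02],
    [0,0,0],
  ],
  yaw=[0,0,0,0,0],
)

```text
time_s: 20.45
position: [0.6203, -0.1293, 0.1783]
tool_rot: [[0.941, 0.338, -0.003], [0.338, -0.941, 0.002], [-0.003, -0.003, -1.0]]
ft_force: [0.7, 0.3, -0.3]
grip_width: 0.0413
gripper_force: 30.9
```

>>> jog_arm(
  hand=[0.03,0.03,0.03,0.03,0.03],
  travel=[
    [0,0,0],
    [0,0,0],
    [0,0,0],
    [0,0,0],
    [0,0,0],
  ],
  yaw=[0,0,0,0,0],
)

```text
time_s: 21.08
position: [0.621, -0.1292, 0.1799]
tool_rot: [[0.941, 0.339, 0.0], [0.339, -0.941, -0.0], [0.0, 0.0, -1.0]]
ft_force: [0.3, -0.6, -1.0]
grip_width: 0.0408
gripper_force: 30.9
```

```bash
python3 - <<'E'
from h import *
s=env.observe();p=s['position'];print(p,s['grip_width'])
im=cap('wrist','w8.png');cv2.imwrite('pics/w8c.png',im[120:420,130:430,::-1].repeat(2,0).repeat(2,1))
print(ell(proj('wrist',circ(p[0],p[1],p[2]+.0115,.0155),s)),ell(proj('wrist',circ(.6214,-.1299,.114,.0255),s)))
E
```

```text
[ 0.62101518 -0.12917291  0.17989715] 0.04080829522114778
[230.8 268.2 320.6 347.9] [231.1 189.6 324.7 278.3]
```

View pics/w8c.png

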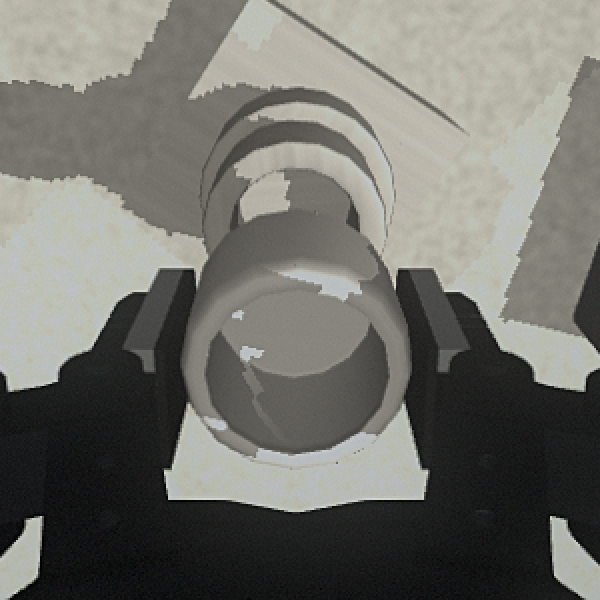

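The cup is held level (bore at (233–325, 264–346)) with the same offset as the narrow adapter had, so it is aligned. Lowering.

>>> jog_arm(
  hand=[0.03,0.03,0.03,0.03,0.03],
  travel=[
    [0.0,0,-0.013],
    [0,0,-0.011],
    [0,0,-0.01],
    [0,0,-0.007],
    [0,0,0],
  ],
  yaw=[0,0,0,0,0],
)

```text
time_s: 21.75
position: [0.6209, -0.1292, 0.1382]
tool_rot: [[0.941, 0.339, -0.001], [0.339, -0.941, 0.0], [-0.001, -0.001, -1.0]]
ft_force: [1.2, -0.2, -0.1]
grip_width: 0.041
gripper_force: 30.9
```

>>> jog_arm(
  hand=[0.03,0.03,0.03,0.03,0.03],
  travel=[
    [0,0,-0.0015],
    [0,0,-0.001],
    [0,0,-0.001],
    [0,0,-0.0005],
    [0,0,0],
  ],
  yaw=[0,0,0,0,0],
)

```text
time_s: 22.38
position: [0.6212, -0.1293, 0.1357]
tool_rot: [[0.941, 0.339, 0.001], [0.339, -0.941, -0.001], [0.001, 0.001, -1.0]]
ft_force: [-1.7, 0.8, 5.5]
grip_width: 0.0407
gripper_force: 31.2
```

>>> jog_arm(
  hand=[0.085,0.085,0.085,0.085,0.085],
  travel=[
    [0,0,0],
    [0,0,0],
    [0,0,0],
    [0,0,0],
    [0,0,0.02],
  ],
  yaw=[0,0,0,0,0],
)

```text
time_s: 23.0
position: [0.6204, -0.129, 0.1536]
tool_rot: [[0.941, 0.339, -0.003], [0.339, -0.941, 0.001], [-0.003, -0.002, -1.0]]
ft_force: [-0.2, -0.9, -0.8]
grip_width: 0.0852
gripper_force: 0.0
```

>>> jog_arm(
  hand=[0.085,0.085,0.085,0.085,0.085],
  travel=[
    [0,0,0.045],
    [0,0,0.045],
    [0,0,0],
    [0,0,0],
    [0,0,0],
  ],
  yaw=[0,0,0,0,0],
)

```text
time_s: 23.62
position: [0.6207, -0.1291, 0.2434]
tool_rot: [[0.941, 0.339, -0.002], [0.339, -0.941, 0.001], [-0.002, -0.002, -1.0]]
ft_force: [0.4, 0.5, -0.6]
grip_width: 0.0852
gripper_force: 0.0
```

```bash
python3 - <<'E'
from h import *
s=env.observe();p=s['position'];print(p)
im=cap('wrist','w9.png'); c=proj('wrist',[.6214,-.1299,.146],s)[0]; print(c,ell(proj('wrist',circ(.6214,-.1299,.146,.0155),s)))
g=cv2.medianBlur(cv2.cvtColor(im,7),3); r=371.5*.0155/(p[2]+.125-.146)
print(r,cv2.HoughCircles(g[150:290,190:370],3,1,8,param1=80,param2=14,minRadius=int(r-5),maxRadius=int(r+14)))
E
```

```text
[ 0.62067762 -0.1291175   0.24339355]
[278.37956332 218.20956083] [253.6 194.  303.2 241.5]
25.89216264365818 [[[ 87.5  55.5  35.1]
  [ 87.5  66.5  29.4]
  [ 87.5  44.5  30.7]
  [ 88.5  34.5  32.9]
  [ 80.5  59.5  35.1]
  [ 79.5  51.5  32.9]
  [ 95.5  30.5  26.1]
  [ 95.5  50.5  27.4]
  [ 79.5  29.5  23.9]
  [ 95.5  66.5  24. ]
  [ 79.5  67.5  23.8]
  [ 84.5  74.5  31.5]
  [135.5  35.5  26. ]
  [ 95.5  58.5  20.5]
  [ 92.5  74.5  20.7]]]
```

>>> jog_arm(
  hand=[0.085,0.085,0.085,0.085,0.085],
  travel=[
    [0.001,0.042,0],
    [0.001,0.042,0],
    [0.001,0.042,0],
    [0.001,0.042,0],
    [0,0.043,-0.03],
  ],
  yaw=[0,0,0,0,0],
)

```text
time_s: 24.3
position: [0.6257, 0.0831, 0.2157]
tool_rot: [[0.941, 0.339, 0.004], [0.339, -0.941, -0.0], [0.003, 0.001, -1.0]]
ft_force: [1.0, 0.3, -0.7]
grip_width: 0.085
gripper_force: 0.0
```

>>> jog_arm(
  hand=[0.085,0.085,0.085,0.085,0.085],
  travel=[
    [0,0,-0.05],
    [0,0,0],
    [0,0,0],
    [0,0,0],
    [0,0,0],
  ],
  yaw=[0,0,0,0,0],
)

```text
time_s: 24.92
position: [0.6255, 0.0814, 0.1661]
tool_rot: [[0.941, 0.338, 0.002], [0.338, -0.941, -0.0], [0.002, 0.001, -1.0]]
ft_force: [-0.3, -0.1, -0.2]
grip_width: 0.0849
gripper_force: 0.0
```

```bash
python3 - <<'E'
from h import *
s=env.observe();print(s['position']);im=cap('wrist','w10.png')
p=s['position'];print(ell(proj('wrist',circ(p[0],p[1],.047,.011),s)),ell(proj('wrist',circ(p[0],p[1],.017,.0275),s)))
a=im[100:400,130:430,::-1].repeat(2,0).repeat(2,1); b=cv2.imread('pics/w9.png')[140:340,180:380]
o=np.zeros((600,800,3),np.uint8); o[:,:600]=a; o[:200,600:]=b; cv2.imwrite('pics/w10c.png',o)
E
```

```text
[0.62545294 0.08142436 0.16614925]
[260.4 194.6 292.6 225.7] [240.4 164.  312.7 234.3]
```

View pics/w10c.png

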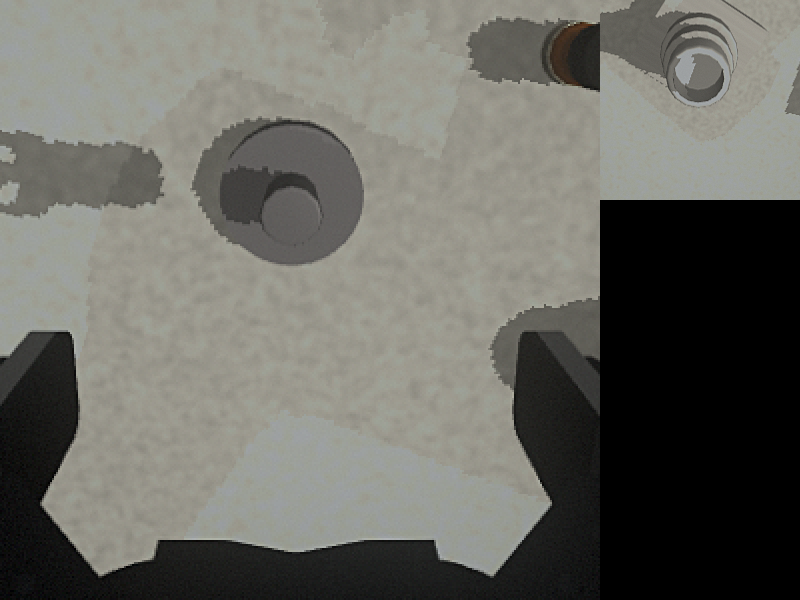

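The cup (inset) is seated and centred. The cover's knob is at (260–291, 193–222), about 2 mm off. Correcting and picking it up.

>>> jog_arm(
  hand=[0.085,0.085,0.085,0.085,0.085],
  travel=[
    [0.0014,0.001,-0.03],
    [0,0,-0.03],
    [0,0,-0.03],
    [0,0,-0.025],
    [0,0,-0.014],
  ],
  yaw=[0,0,0,0,0],
)

```text
time_s: 25.6
position: [0.6263, 0.0827, 0.035]
tool_rot: [[0.941, 0.339, -0.001], [0.339, -0.941, 0.0], [-0.001, -0.0, -1.0]]
ft_force: [-0.2, 0.1, 0.6]
grip_width: 0.0853
gripper_force: 0.0
```

>>> jog_arm(
  hand=[0.085,0.012,0.012,0.012,0.012],
  travel=[
    [0,0,0],
    [0,0,0],
    [0,0,0],
    [0,0,0],
    [0,0,0],
  ],
  yaw=[0,0,0,0,0],
)

```text
time_s: 26.22
position: [0.6266, 0.0828, 0.0362]
tool_rot: [[0.941, 0.339, 0.001], [0.339, -0.941, -0.0], [0.001, 0.0, -1.0]]
ft_force: [0.8, -0.6, 2.0]
grip_width: 0.0202
gripper_force: 29.2
```

>>> jog_arm(
  hand=[0.012,0.012,0.012,0.012,0.012],
  travel=[
    [0,0,0],
    [0,0,0],
    [0,0,0],
    [0,0,0],
    [0,0,0],
  ],
  yaw=[0,0,0,0,0],
)

```text
time_s: 26.85
position: [0.6265, 0.0828, 0.0361]
tool_rot: [[0.941, 0.339, 0.001], [0.339, -0.941, 0.0], [0.001, 0.0, -1.0]]
ft_force: [-1.8, 0.9, 4.4]
grip_width: 0.0202
gripper_force: 29.5
```

>>> jog_arm(
  hand=[0.012,0.012,0.012,0.012,0.012],
  travel=[
    [0,0,0.02],
    [0,0,0.04],
    [0,0,0.04],
    [0,0,0.04],
    [0,0,0.039],
  ],
  yaw=[0,0,0,0,0],
)

```text
time_s: 27.48
position: [0.6261, 0.0827, 0.2156]
tool_rot: [[0.941, 0.339, -0.001], [0.339, -0.941, 0.0], [-0.001, -0.0, -1.0]]
ft_force: [-0.3, 0.4, -1.8]
grip_width: 0.0201
gripper_force: 29.5
```

>>> jog_arm(
  hand=[0.012,0.012,0.012,0.012,0.012],
  travel=[
    [-0.001,-0.042,0],
    [-0.001,-0.042,0],
    [-0.001,-0.042,0],
    [-0.001,-0.043,0],
    [-0.0015,-0.043,0],
  ],
  yaw=[0,0,0,0,0],
)

```text
time_s: 28.1
position: [0.6206, -0.1306, 0.2142]
tool_rot: [[0.941, 0.339, -0.001], [0.339, -0.941, 0.0], [-0.001, -0.001, -1.0]]
ft_force: [-0.2, -0.4, 0.5]
grip_width: 0.0208
gripper_force: 29.5
```

>>> jog_arm(
  hand=[0.012,0.012,0.012,0.012,0.012],
  travel=[
    [0,0,0],
    [0,0,0],
    [0,0,0],
    [0,0,0],
    [0,0,0],
  ],
  yaw=[0,0,0,0,0],
)

```text
time_s: 28.72
position: [0.621, -0.1287, 0.2149]
tool_rot: [[0.941, 0.34, 0.0], [0.34, -0.941, 0.0], [0.0, 0.0, -1.0]]
ft_force: [-0.7, 0.0, -0.5]
grip_width: 0.0205
gripper_force: 29.5
```

```bash
python3 - <<'E'
from h import *
s=env.observe();p=s['position'];print(p,s['grip_width'])
im=cap('wrist','w11.png')
a=im[120:420,130:430,::-1].repeat(2,0).repeat(2,1)
i=cap('scene','s2.png')[230:400,140:340,::-1]; o=np.zeros((600,800,3),np.uint8);o[:,:600]=a;o[:170,600:]=i;cv2.imwrite('pics/w11c.png',o)
print(ell(proj('wrist',circ(p[0],p[1],p[2]+.0108,.011),s)),ell(proj('wrist',circ(p[0],p[1],p[2]-.0192,.0275),s)),ell(proj('wrist',circ(.6214,-.1299,.146,.0195),s)))
E
```

```text
[ 0.62097143 -0.12867886  0.21488983] 0.020528796655167724
[244.  279.6 307.4 335.9] [211.2 209.3 340.9 328.5] [243.4 199.6 314.1 266.6]
```

View pics/w11c.png

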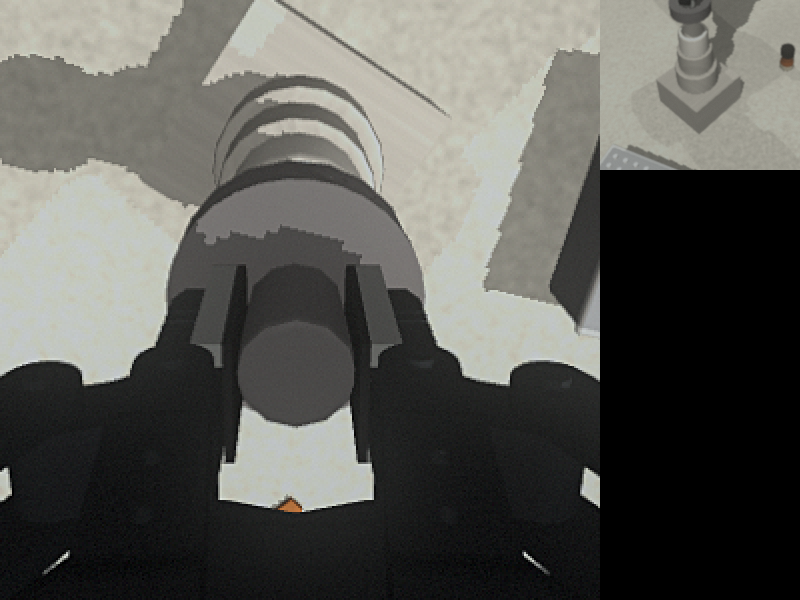

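The cover is held level: knob at (249–307, 279–333), cap top edge at 209, aligned the same way as the earlier pieces. The scene inset shows the stack upright. Lowering.

>>> jog_arm(
  hand=[0.012,0.012,0.012,0.012,0.012],
  travel=[
    [0,-0.0006,-0.015],
    [0,0,-0.012],
    [0,0,-0.005],
    [0,0,-0.004],
    [0,0,0],
  ],
  yaw=[0,0,0,0,0],
)

```text
time_s: 29.45
position: [0.6209, -0.1298, 0.1787]
tool_rot: [[0.941, 0.339, -0.0], [0.339, -0.941, 0.0], [-0.0, -0.0, -1.0]]
ft_force: [-1.0, 0.1, -0.6]
grip_width: 0.02
gripper_force: 29.5
```

>>> jog_arm(
  hand=[0.012,0.012,0.012,0.012,0.012],
  travel=[
    [0,0,-0.002],
    [0,0,-0.002],
    [0,0,-0.001],
    [0,0,0],
    [0,0,0],
  ],
  yaw=[0,0,0,0,0],
)

```text
time_s: 30.08
position: [0.6209, -0.1298, 0.1739]
tool_rot: [[0.941, 0.339, 0.0], [0.339, -0.941, -0.0], [0.0, 0.0, -1.0]]
ft_force: [0.6, -0.3, -0.0]
grip_width: 0.0203
gripper_force: 29.5
```

Already past the rim with no contact, so the cup is inside the cap.

>>> jog_arm(
  hand=[0.012,0.012,0.012,0.012,0.012],
  travel=[
    [0,0,-0.0015],
    [0,0,-0.001],
    [0,0,-0.001],
    [0,0,-0.0005],
    [0,0,0],
  ],
  yaw=[0,0,0,0,0],
)

```text
time_s: 30.7
position: [0.621, -0.1299, 0.1701]
tool_rot: [[0.941, 0.339, 0.0], [0.339, -0.941, -0.0], [0.0, 0.0, -1.0]]
ft_force: [-0.8, 0.5, 2.5]
grip_width: 0.0201
gripper_force: 29.6
```

>>> jog_arm(
  hand=[0.012,0.05,0.085,0.085,0.085],
  travel=[
    [0,0,-0.0005],
    [0,0,0],
    [0,0,0],
    [0,0,0],
    [0,0,0],
  ],
  yaw=[0,0,0,0,0],
)

```text
time_s: 31.32
position: [0.6209, -0.1298, 0.1692]
tool_rot: [[0.941, 0.339, -0.0], [0.339, -0.941, 0.0], [-0.0, -0.0, -1.0]]
ft_force: [-0.1, 0.3, 0.0]
grip_width: 0.0847
gripper_force: 0.0
```

>>> jog_arm(
  hand=[0.085,0.085,0.085,0.085,0.085],
  travel=[
    [0,0,0.02],
    [0,0,0.04],
    [0,0,0.04],
    [0,0,0],
    [0,0,0],
  ],
  yaw=[0,0,0,0,0],
)

```text
time_s: 31.95
position: [0.6207, -0.1297, 0.2684]
tool_rot: [[0.941, 0.339, -0.001], [0.339, -0.941, 0.001], [-0.001, -0.001, -1.0]]
ft_force: [0.5, -0.5, -0.7]
grip_width: 0.0851
gripper_force: 0.0
```

```bash
python3 - <<'E'
from h import *
s=env.observe();p=s['position'];print(p,s['ft_force'],s['grip_width']); im=cap('wrist','w12.png')
b=cap('scene','s3.png')
# numeric check: knob top and cap rim edges vs prediction, by dark-grey profile
k=proj('wrist',circ(.6214,-.1299,.181,.010),s); c=proj('wrist',circ(.6214,-.1299,.151,.0275),s); print(ell(k),ell(c))
g=cv2.cvtColor(im,7); v=int(ell(c)[[1,3]].mean()); print(v,[(u,int(g[v,u])) for u in range(200,352,3)])
u=int(ell(c)[[0,2]].mean()); print(u,[(w,int(g[w,u])) for w in range(150,300,3)])
# bystanders: change in the top image outside the arm
a=cv2.imread('pics/top.png').astype(int); t=cap('top','t2.png')[:,:,::-1].astype(int)
for n,(x,y) in dict(vial=(317,159),serum=(271,286),dish=(207,194),jar=(171,267)).items(): print(n,abs(a-t)[y-14:y+14,x-16:x+16].mean().round(2))
E
```

```text
[ 0.62065872 -0.12972362  0.26842246] [ 0.53831837 -0.54308074 -0.70528365] 0.08513745624001164
[260.6 206.6 294.  238.5] [236.8 169.3 318.  247.6]
208 [(200, 159), (203, 145), (206, 146), (209, 154), (212, 153), (215, 149), (218, 147), (221, 158), (224, 155), (227, 135), (230, 134), (233, 145), (236, 154), (239, 58), (242, 63), (245, 66), (248, 67), (251, 64), (254, 63), (257, 64), (260, 64), (263, 67), (266, 44), (269, 55), (272, 69), (275, 99), (278, 101), (281, 103), (284, 100), (287, 83), (290, 58), (293, 98), (296, 96), (299, 95), (302, 97), (305, 97), (308, 97), (311, 97), (314, 99), (317, 95), (320, 153), (323, 150), (326, 156), (329, 156), (332, 159), (335, 152), (338, 156), (341, 155), (344, 154), (347, 156), (350, 162)]
277 [(150, 64), (153, 131), (156, 157), (159, 131), (162, 70), (165, 122), (168, 50), (171, 99), (174, 95), (177, 96), (180, 97), (183, 96), (186, 95), (189, 95), (192, 93), (195, 97), (198, 44), (201, 48), (204, 48), (207, 95), (210, 98), (213, 95), (216, 95), (219, 97), (222, 95), (225, 93), (228, 96), (231, 97), (234, 95), (237, 96), (240, 96), (243, 97), (246, 96), (249, 159), (252, 151), (255, 158), (258, 160), (261, 149), (264, 157), (267, 155), (270, 157), (273, 157), (276, 161), (279, 163), (282, 161), (285, 161), (288, 159), (291, 159), (294, 159), (297, 160)]
vial 9.81
serum 20.11
dish 11.49
jar 7.57
```

The cap edges (238–319, 169–248) match the fully seated prediction. I'll check whether the bystanders shifted, then hand in.

```bash
python3 - <<'E'
from h import *
a=cv2.imread('pics/top.png',0);b=cv2.imread('pics/t2.png',0)
for n,(x,y) in dict(vial=(317,159),serum=(271,286),dish=(207,194),jar=(171,267)).items():
    r=cv2.matchTemplate(b[y-20:y+21,x-20:x+21],a[y-13:y+14,x-13:x+14],cv2.TM_CCOEFF_NORMED);_,m,_,l=cv2.minMaxLoc(r);print(n,round(m,2),l[0]-7,l[1]-7)
E
```

```text
vial 1.0 0 0
serum 0.43 -5 -7
dish 1.0 0 0
jar 1.0 0 0
```

```bash
python3 - <<'E'
from h import *
b=cv2.imread('pics/t2.png',0); print(b[272:300:4,255:290:4])
A=cv2.imread('pics/scene.png',0);B=cv2.imread('pics/s3.png',0); x,y=211,201
r=cv2.matchTemplate(B[y-25:y+26,x-25:x+26],A[y-15:y+16,x-12:x+13],cv2.TM_CCOEFF_NORMED);_,m,_,l=cv2.minMaxLoc(r);print(m,l[0]-13,l[1]-10)
print(B[y-14:y+15:4,x-12:x+13:4])
E
```

```text
[[124 125 145 169 167 166 166 165 166]
 [126 132 168 163 158 164 165 166 166]
 [109 152 125 166 169 167 163 163 164]
 [107 100 107 166 170 170 157 165 165]
 [120 115 110 103 109 156 163 165 165]
 [127 124 120 116 111 106 101 137 160]
 [135 131 128 125 121 119 114 109 102]]
0.18751537799835205 -13 -7
[[114  38  34  37  54  65 100]
 [143  36  38  39  46  69  98]
 [143  41  41  44  43  71 159]
 [145  45  42  39  40  87 149]
 [149  76  45  40  41 102  98]
 [152 117 120 110 104  94 126]
 [152 113 125 130 122  97 157]
 [151 152 122 124 114 145 153]]
```

In both views the serum bottle is only partly hidden by the arm, and what shows is still in place. Handing in.

```bash
python3 -c "
from rig import env
print(env.close_job())"
```

```text
the job is handed in; nothing more can be done
None
```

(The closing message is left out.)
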